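Close the thinner jar on the modelling bench

TASK

The blue lid of the jar in the round wooden holder is only sitting on top of its thread. Turn it backward (anticlockwise seen from above), to the white tabs on the jar, until it drops into the start of the thread, then turn it forward (clockwise) until its wing grip points at the red tabs, fully home and level, and let go. Leave the green-lidded jar and the small amber bottle standing where they are.

Things in the scene. Friction and masses are not known exactly. Their poses are not given: they have to be found in the camera images.
- lid_blue: Loose blue lid, 67 mm wide, 70 g. Origin: centre of the skirt's lower edge, z up. Skirt and top: z 0 to 19 mm; upright wing grip on top: 58 mm along x, 16 mm thick (y), z 19 to 43 mm, same both ways round. At the start it lies on the thread, origin at jar z 93 mm, wing 8 to 28 deg anticlockwise of jar x; forward is blocked at jar x. In the thread: z 83 mm, turning level and freely, 3 mm vertical play.
- jar_blue: Amber jar, 86 mm wide, in a fixed round plywood holder 110 mm wide. Origin: centre of holder underside, z up. Rim at z 98 mm. Out of its shoulder (z 80, to radius 53 mm) stick 2 red tabs at +x and -x (wing when home; stop there) and 2 white tabs 72 deg anticlockwise of them (thread start). With the wing 58 to 87 deg anticlockwise of x the lid drops 10 mm by weight or gentle push; backward stop at 90 deg.
- jar_green: Bystander: loose amber jar, 86 mm diameter, with a closed green lid of the same shape (wing grip top at 108 mm), standing on the bench without a holder. Origin: centre of its underside.
- bottle: Bystander: loose small amber bottle with white cap, 40 mm diameter, 85 mm high. Origin: centre of its underside.
Things that resemble listed ones, but are neither listed nor needed, are in the scene too. There is more than one size of the lid_blue; the job needs the larger. Leave any turquoise look-alike of the jar_blue alone.

How it is judged:
By the outcome, as a careful person would: the job done as asked, in the order asked, and still so for the second after the job is handed in, with the robot touching nothing.
It also fails if it takes over 40 s, if anything falls off the work surface, if the arm or the gripper's body presses on something with over 40 N, if the wrist force passes 120 N, or if a joint passes its speed limit or range.

ROBOT

A 6-joint arm with a two-finger parallel gripper is mounted at the origin on the work surface. World frame = base frame: x ahead of the robot, y to its left, z up, the work surface at z = 0. Lengths are in mm, angles in degrees, forces in N, time in s.
With the tool pointing down it reaches from about 300 to 850 mm from the base axis. Payload 4.2 kg.
Tool frame: the origin (TCP) lies between the finger pads; the fingertips stand 22 mm ahead of it and the grasp point (between the pads) lies 3 mm ahead of it; z points along the fingers, y is the direction in which the jaws open and shut (so a half turn about z gives the same grasp; the last joint's range is limited). The gripper opens to 91 mm and grips with 3 to 60 N. Pads are 32 mm wide; open, the fingers measure 118 mm over their backs; the gripper's body (76 mm by 178 mm) begins 60 mm behind the grasp point.
Start: joints at [-68.64, 18.312, 89.639, -0, 72.044, -1.146], TCP at [220.1, -531.222, 235.976] pointing down, gripper open.
Joint ranges: [-177.97, 177.97], [-48.28, 115.42], [12.27, 149.76], [-77.06, 257.06], [2.81, 150.46], [-146.56, 146.56]. Speed limits (degrees/s): [147.25, 147.25, 180, 180, 180, 180].

INTERFACE

Orientations are given as [roll, pitch, yaw] about the fixed x, y, z axes, in that order (R = Rz(yaw) Ry(pitch) Rx(roll)).
In Python, from workcell import * gives the robot as it stands.
- The arm moves only by the shell command python3 -m jog 'ROWS' [OPENING] [FORCE]. ROWS is text: rows parted by semicolons, each of 6 numbers parted by spaces: the shift along the tool's x, y, z in units of 0.5 m (1.0 is 0.5 m), then the turn, a rotation vector about the tool's x, y, z in units of pi/2 rad (1.0 is pi/2 rad). A call has 1 to 20 rows; each row is the pose to reach, as a shift and turn from the pose measured when the call began, along the tool's axes at that moment; what a row does not reach only later rows make up. A row lasts 1/12 s, in which the tool goes at most 41.7 mm and 7.16 degrees, less where a joint would pass 70% of its speed; a pose out of reach is approached as far as the arm can. A call with a number of a shift or a turn outside -1 to 1 is refused whole. A call with a gripper value outside its range is refused whole. OPENING is the opening, from -1 (shut) to 1 (fully open), set as the call begins (- or left out, the last holds). The fingers move at their own pace and stop on an object; FORCE is the grip in N (left out, the last holds). Time passes only in rows, so rows that repeat a pose let the fingers close. It gives the time, the measured TCP pose, the force and the opening at its end, in the units of the state.
- state(): the state, without advancing time (a new reading comes with each control period).
- grab_frame(name): name is "side" or "top"; returns the picture (480x640x3 uint8, red, green, blue); there is no depth.
- calibration(name): a dict with "mtx" (3x3 intrinsics, pixels), "distortion" ([k1, k2, p1, p2, k3] as OpenCV has them; the pictures are not rectified), "rvec" (rotation vector, rad) and "tvec" (3), from world to camera coordinates, as OpenCV has them. Camera axes: x right, y down, z forward; pixel columns grow to the right and rows downward; lengths in mm; the calibration is good to about 2 mm. A picture is of the moment at which its call begins. calibration takes no time and is no camera call.
- job_done(): hands the job in, once; it reports no verdict.
Trained networks look in the newest picture that a camera, given by its name, has taken for a name from the list of things; names that differ only in an ending like _2 or _b are one class to them, and where a whole thing is asked for, a point or a joint stands for the part that bears it (a point fixed in the world has none). Each returns a list of dicts, best first, with "confidence" (0 to 1); they miss things now and then, are a little off and sometimes report something else, mostly with a low value. They report only what shows in the picture. A call takes as long as a camera call. They do not tell look-alikes from the thing itself.
- spot_in(query, camera): "rect" ([left, top, right, bottom] in pixels, round what is visible of it).
- tip_of(query, camera): "location" ([column, row] in pixels: a listed point, or the origin of a listed thing).
The state is a dict: "time_s": time; "qpos": joint angles; "qvel": joint speeds; "effort": joint torques, N m; "ee_pos": TCP position; "ee_rot": TCP orientation; "force": force on the tool from outside, world axes, zero at the start; "torque": the same for the moment, N m; "gripper_width": finger opening in mm.
Only numpy, scipy, OpenCV 4.12 (cv2) and the standard library are available. Lean on these libraries where they do the work, as an engineer would, in place of code of your own. Each camera call takes 0.05 s, during which the arm holds its last target. There are 200 camera calls.

## Working session

There is one attempt and no reset: what is moved stays moved. The work goes in short steps, Python scripts to look and compute and a shell command to move; the robot and the scene stay as the last step left them, time stands still between calls to the robot, and variables do not carry over. Pictures are saved under pics/ and viewed, about 8 in all and at most 12, crops included, and the job is handed in when it is done.

```bash
mkdir -p pics; cat > h.py <<'E'
from workcell import *
import numpy as np, cv2
def save(name,path):
    im=grab_frame(name); cv2.imwrite(path,im[:,:,::-1]); return im
def ray(name,px):
    c=calibration(name); K=np.array(c["mtx"],float); d=np.array(c["distortion"],float)
    R=cv2.Rodrigues(np.array(c["rvec"],float))[0]; t=np.array(c["tvec"],float).ravel()
    u=cv2.undistortPoints(np.array([[px]],float),K,d).ravel()
    return -R.T@t, R.T@np.array([u[0],u[1],1.])
def at_z(name,px,z):
    o,v=ray(name,px); return o+v*(z-o[2])/v[2]
def proj(name,P):
    c=calibration(name)
    return cv2.projectPoints(np.array(P,float).reshape(-1,3),np.array(c["rvec"],float),np.array(c["tvec"],float),np.array(c["mtx"],float),np.array(c["distortion"],float))[0].reshape(-1,2)
E
python3 - <<'E'
from h import *
s=state();print(s)
a=save("top","pics/top.png");b=save("side","pics/side.png")
for n in("top","side"):
  print(n,ray(n,(320,240))[0])
  for q in("lid_blue","jar_blue","jar_green","bottle"):
    print(n,q,[(np.round(d["location"]),round(d["confidence"],2)) for d in tip_of(q,n)],[(np.round(d["rect"]),round(d["confidence"],2)) for d in spot_in(q,n)])
E
```

```text
{'time_s': 0.0, 'qpos': array([-6.86405099e+01,  1.83521109e+01,  8.97068601e+01, -1.19469446e-03,
        7.20435921e+01, -1.14704538e+00]), 'qvel': array([ 0.02775109, -0.00479078, -0.10723295,  0.06508761,  0.01710346,
        0.03680589]), 'effort': array([ 1.91020343e-03, -4.12455475e+01, -2.31969416e+01,  7.29407324e-02,
        4.56553290e-02, -1.34455754e-04]), 'ee_pos': array([ 219.91720932, -530.77520869,  235.11246166]), 'ee_rot': array([-1.79897435e+02, -9.17533280e-04,  2.25069040e+01]), 'force': array([0.36895164, 0.64250497, 0.15530688]), 'torque': array([-0.03061014,  0.02047333, -0.00995037]), 'gripper_width': 91.22131185565354}
top [385.14745523  22.11149076 954.751154  ]
top lid_blue [(array([216., 316.]), 0.89), (array([201., 236.]), 0.74)] [(array([200., 305., 229., 328.]), 0.87), (array([180., 217., 224., 261.]), 0.67)]
top jar_blue [(array([215., 244.]), 0.67), (array([246., 159.]), 0.64)] [(array([177., 214., 242., 274.]), 0.82), (array([210., 126., 274., 187.]), 0.57)]
top jar_green [(array([425., 248.]), 0.82)] [(array([402., 223., 455., 270.]), 0.93)]
top bottle [(array([350., 218.]), 0.91), (array([216., 243.]), 0.15)] []
side [227.03847662 508.52427959 487.09364868]
side lid_blue [(array([358., 427.]), 0.57), (array([245., 328.]), 0.56)] [(array([209., 288., 271., 356.]), 0.95), (array([334., 395., 385., 451.]), 0.88)]
side jar_blue [(array([251., 380.]), 0.65), (array([177., 305.]), 0.58)] [(array([196., 320., 294., 423.]), 0.84), (array([128., 240., 220., 335.]), 0.65)]
side jar_green [(array([388., 220.]), 0.68)] [(array([367., 160., 418., 234.]), 0.83)]
side bottle [(array([320., 255.]), 0.86)] [(array([304., 207., 339., 261.]), 0.7)]
```

View pics/top.png

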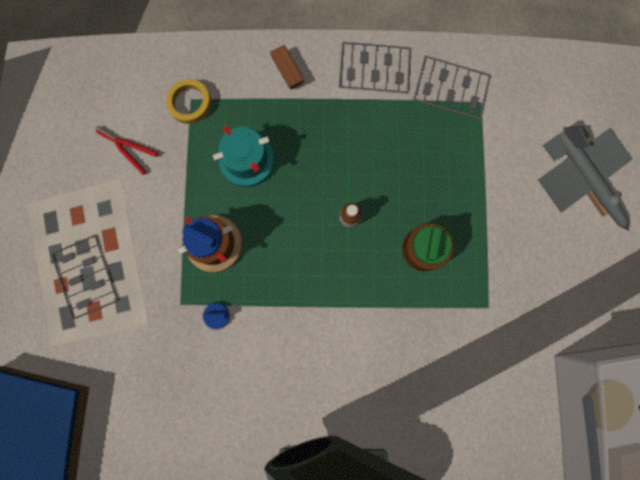

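View pics/side.png

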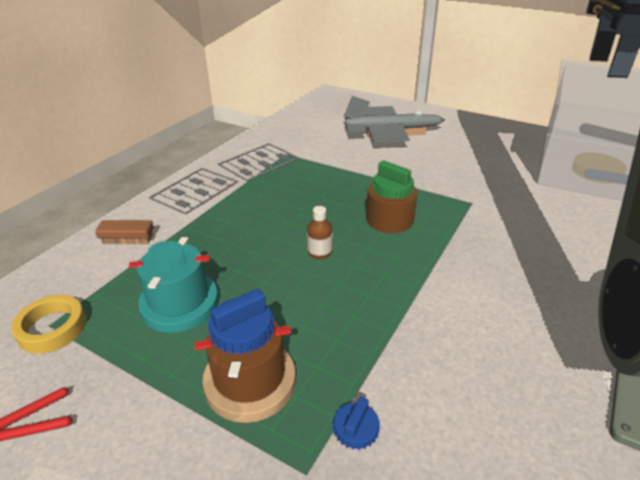

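The top view shows three candidates. The amber jar in the wooden holder carries the large blue lid, at top (201,236) and side (242,320). The small blue lid lies loose on the bench at top (216,316). The turquoise jar look-alike is at top (246,159). The lid on the amber jar in the holder fits the description, so I'll confirm it in one crop.

```bash
python3 - <<'E'
from h import *
a=cv2.imread("pics/top.png")[195:285,165:255];b=cv2.imread("pics/side.png")[280:420,180:320]
cv2.imwrite("pics/c1.png",np.hstack([cv2.resize(a,(400,400),interpolation=2),cv2.resize(b,(400,400),interpolation=2)]))
# lid/jar estimates
print("jar",at_z("top",(215,244),0),at_z("side",(251,380),0))
print("lid org",at_z("top",(201,236),93),at_z("side",(245,328),93))
for n,c in(("green",((425,248),(388,220))),("bottle",((350,218),(320,255)))):
  print(n,at_z("top",c[0],0),at_z("side",c[1],0))
E
```

```text
jar [489.76147845 234.71940402   0.        ] [489.65052522 231.05404826   0.        ]
lid org [493.52774983 239.78174286  93.        ] [486.87305693 231.06084205  93.        ]
green [ 486.75933729 -175.11041651    0.        ] [ 484.79637853 -169.72318294    0.        ]
bottle [544.00489572 -28.62287162   0.        ] [539.76947499 -23.14268429   0.        ]
```

View pics/c1.png

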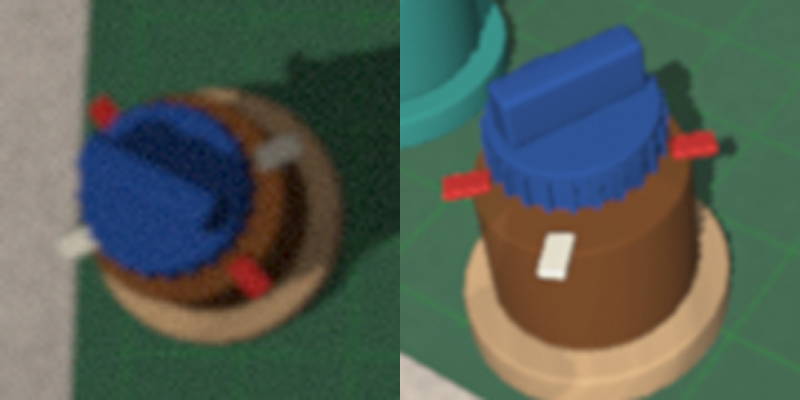

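```bash
python3 - <<'E'
from h import *
T=lambda u,v:(165+u*.225,195+v*.225); S=lambda u,v:(180+(u-400)*.35,280+v*.35)
def show(l,n,p,q,z):
  A,B=at_z(n,p,z),at_z(n,q,z);d=B-A;print(l,A[:2].round(1),B[:2].round(1),"mid",((A+B)/2)[:2].round(1),"ang",np.degrees(np.arctan2(d[1],d[0])).round(1)%180,np.hypot(*d[:2]).round(1))
show("red top","top",T(103,110),T(248,277),80)
show("red side","side",S(466,185),S(695,145),80)
show("white top","top",T(77,244),T(278,152),80)
show("wing top","top",T(95,155),T(212,210),136)
show("wing side","side",S(500,97),S(632,37),136)
E
```

```text
red top [524.6 268.1] [457.2 205.5] mid [490.9 236.8] ang 42.900000000000006 91.9
red side [520.3 265. ] [455.4 203.8] mid [487.9 234.4] ang 43.30000000000001 89.3
white top [469.6 276.3] [508.  195.1] mid [488.8 235.7] ang 115.3 89.9
wing top [498.3 254.6] [477.8 208.5] mid [488.  231.5] ang 66.0 50.5
wing side [496.7 261. ] [474.2 212.3] mid [485.4 236.7] ang 65.2 53.7
```

Confirmed: the lid is on the amber jar in the wooden holder, about 22° anticlockwise of the red tabs. Both cameras agree on the jar centre, about (489,235), with jar x at 43°. I'll move above it.

```bash
python3 -m jog '0.54 -0.6 0 0 0 -0.478;0.54 -0.6 0 0 0 -0.478;0.54 -0.6 0 0 0 -0.478;0.54 -0.6 0 0 0 -0.478;0.54 -0.6 0 0 0 -0.478;0.54 -0.6 0 0 0 -0.478;0.54 -0.6 0 0 0 -0.478;0.54 -0.6 0 0 0 -0.478;0.54 -0.6 0 0 0 -0.478;0.54 -0.6 0 0 0 -0.478;0.54 -0.6 0 0 0 -0.478' 1 20
cat > go.py <<'E'
import sys
from h import *
from scipy.spatial.transform import Rotation as Ro
# target x y z yaw -> tool shift & turn units
x,y,z,yaw=map(float,sys.argv[1:5]); s=state()
R=Ro.from_euler("xyz",s["ee_rot"],degrees=True); G=Ro.from_euler("xyz",[180,0,yaw],degrees=True)
print("now",s["time_s"],s["ee_pos"].round(1),s["ee_rot"].round(1),"F",s["force"].round(1),"q6",s["qpos"][5].round(1))
print("rows",(R.inv().apply(np.array([x,y,z])-s["ee_pos"])/500).round(4),((R.inv()*G).as_rotvec()/(np.pi/2)).round(4))
E
python3 go.py 489 235 236 65.5
```

```text
time_s: 1.82
ee_pos: [355.6, -146.7, 236.2]
ee_rot: [180.0, -0.1, 65.9]
force: [-0.8, -0.2, 0.3]
gripper_width: 91.1
now 1.8167 [ 355.6 -146.7  236.2] [ 1.80e+02 -1.00e-01  6.59e+01] F [-0.8 -0.2  0.3] q6 -0.1
rows [ 0.8057 -0.0687  0.0021] [ 0.0003 -0.0013  0.004 ]
```

```bash
python3 -m jog '0.806 -0.069 0 0 0 0;0.806 -0.069 0 0 0 0;0.806 -0.069 0 0 0 0;0.806 -0.069 0 0 0 0;0.806 -0.069 0 0 0 0;0.806 -0.069 0 0 0 0;0.806 -0.069 0 0 0 0;0.806 -0.069 0 0 0 0;0.806 -0.069 0.1 0 0 0;0.806 -0.069 0.12 0 0 0;0.806 -0.069 0.12 0 0 0;0.806 -0.069 0.12 0 0 0;0.806 -0.069 0.12 0 0 0' 0.2
python3 go.py 489 235 140 65.5; python3 - <<'E'
from h import *
im=save("side","pics/s2.png")[190:430,140:340,::-1]
cv2.imwrite("pics/c2.png",cv2.resize(im,None,fx=2.5,fy=2.5,interpolation=2))
E
```

```text
time_s: 2.9
ee_pos: [489.0, 234.3, 176.8]
ee_rot: [-180.0, -0.0, 65.9]
force: [0.2, -0.0, 0.0]
gripper_width: 54.9
now 2.9 [489.  234.3 176.8] [-180.    -0.    65.9] F [ 0.2 -0.   0. ] q6 48.5
rows [ 0.0013 -0.0005  0.0736] [-0.0001 -0.      0.0042]
```

View pics/c2.png

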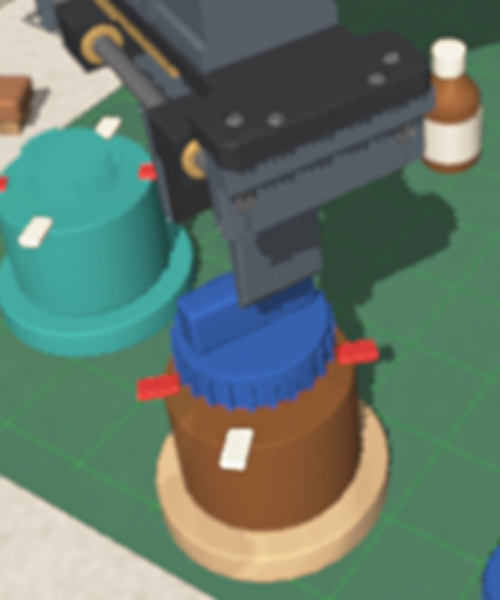

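Fingers straddle the wing and are parallel to it, clear of the turquoise jar. Next: descend and close gently.

```bash
python3 -m jog '0.001 0 0.04 0 0 0.004;0.001 0 0.076 0 0 0.004;0.001 0 0.076 0 0 0.004;0.001 0 0.076 0 0 0.004;0.001 0 0.076 0 0 0.004'
python3 -m jog '0 0 0 0 0 0;0 0 0 0 0 0;0 0 0 0 0 0;0 0 0 0 0 0;0 0 0 0 0 0;0 0 0 0 0 0' -1 15
python3 go.py 489 235 138 66; python3 -c "
from h import *
print(state()['torque'])"
```

```text
time_s: 3.37
ee_pos: [490.4, 233.9, 141.8]
ee_rot: [179.8, -0.2, 65.4]
force: [-0.2, -0.6, 0.7]
gripper_width: 54.7
time_s: 3.87
ee_pos: [490.4, 233.9, 141.8]
ee_rot: [179.8, -0.2, 65.4]
force: [0.2, 0.2, -0.1]
gripper_width: 17.5
now 3.8667 [490.4 233.9 141.8] [179.8  -0.2  65.4] F [ 0.2  0.2 -0.1] q6 48.9
rows [ 0.0008 -0.0034  0.0076] [ 0.002  -0.0025 -0.0068]
[ 0.00736801 -0.04441026 -0.00491294]
```

```bash
python3 -m jog '0 0 0.004 0 0 0;0 0 0.004 0 0 0;0 0 0.004 0 0 0'; python3 go.py 489 235 138 116;python3 -c "
from h import *
print(state()['torque'])"
```

```text
time_s: 4.12
ee_pos: [490.4, 234.1, 141.4]
ee_rot: [179.8, -0.3, 65.4]
force: [-2.8, -1.5, 10.6]
gripper_width: 15.8
now 4.1167 [490.4 234.1 141.4] [179.8  -0.3  65.4] F [-2.8 -1.5 10.6] q6 48.9
rows [ 0.0005 -0.0034  0.0068] [ 0.0034 -0.0017 -0.5622]
[-0.29698464  0.60249909  0.01088125]
```

```bash
python3 -m jog '0 0 0 0 0 -0.08;0 0 0 0 0 -0.15;0 0 0 0 0 -0.22;0 0 0 0 0 -0.29;0 0 0 0 0 -0.36;0 0 0 0 0 -0.43'; python3 go.py 489 235 138 116
python3 -m jog '0 0 0 0 0 -0.07;0 0 0 0 0 -0.14;0 0 0 0 0 -0.14;0 0 0 0 0 -0.14'; python3 go.py 489 235 131 116;python3 -c "
from h import *
print(state()['torque'])"
```

```text
time_s: 4.62
ee_pos: [490.4, 234.2, 141.3]
ee_rot: [179.7, -0.1, 104.4]
force: [-0.4, -0.7, -1.3]
gripper_width: 16.2
now 4.6167 [490.4 234.2 141.3] [ 1.797e+02 -1.000e-01  1.044e+02] F [-0.4 -0.7 -1.3] q6 9.9
rows [ 0.0022 -0.0023  0.0066] [ 0.0036 -0.0005 -0.1287]
time_s: 4.95
ee_pos: [490.3, 234.3, 141.0]
ee_rot: [179.7, -0.0, 116.9]
force: [0.5, -0.3, -0.4]
gripper_width: 15.9
now 4.95 [490.3 234.3 141. ] [179.7  -0.  116.9] F [ 0.5 -0.3 -0.4] q6 -2.6
rows [ 0.0024 -0.0017  0.0201] [ 0.0033 -0.0001  0.0096]
[ 0.01268618 -0.14579674 -0.02471748]
```

```bash
python3 -m jog '0 0 0.006 0 0 0;0 0 0.012 0 0 0;0 0 0.018 0 0 0;0 0 0.023 0 0 0;0 0 0.023 0 0 0'; python3 go.py 489 235 131 116;python3 -c "
from h import *
print(state()['torque'])
im=save('side','pics/s3.png')[190:430,140:340,::-1]
cv2.imwrite('pics/c3.png',cv2.resize(im,None,fx=2.5,fy=2.5,interpolation=2))"
```

```text
time_s: 5.37
ee_pos: [490.3, 234.2, 131.1]
ee_rot: [179.7, -0.0, 116.8]
force: [-2.0, -2.0, 11.2]
gripper_width: 16.0
now 5.3667 [490.3 234.2 131.1] [179.7  -0.  116.8] F [-2.  -2.  11.2] q6 -2.5
rows [ 0.0026 -0.0015  0.0001] [ 0.0035 -0.0001  0.0091]
[-0.33382102  0.52451744 -0.00205293]
```

View pics/c3.png

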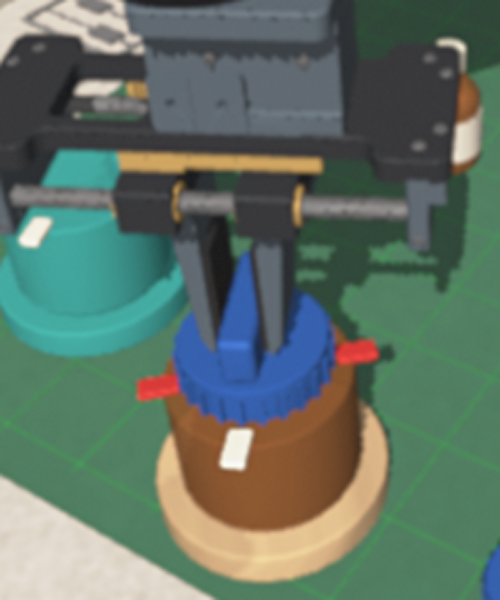

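The lid dropped 10 mm, to contact at 11 N. The wing points at the white tab and the skirt is lower. Next I'll turn clockwise in the middle of the 3 mm play.

```bash
python3 -m jog '0 0 -0.002 0 0 0.07;0 0 -0.002 0 0 0.14;0 0 -0.002 0 0 0.21;0 0 -0.002 0 0 0.28;0 0 -0.002 0 0 0.35;0 0 -0.002 0 0 0.42;0 0 -0.002 0 0 0.49;0 0 -0.002 0 0 0.56;0 0 -0.002 0 0 0.63;0 0 -0.002 0 0 0.70;0 0 -0.002 0 0 0.76;0 0 -0.002 0 0 0.76;0 0 -0.002 0 0 0.76'; python3 go.py 489 235 131 43;python3 -c "
from h import *
print(state()['torque'],state()['gripper_width'])"
```

```text
time_s: 6.5
ee_pos: [490.2, 234.2, 131.8]
ee_rot: [179.9, -0.3, 48.5]
force: [-0.7, 0.4, -1.1]
gripper_width: 15.9
now 6.5 [490.2 234.2 131.8] [179.9  -0.3  48.5] F [-0.7  0.4 -1.1] q6 65.8
rows [-0.0003 -0.0029  0.0016] [ 0.001  -0.0032  0.0615]
[-0.08171733 -0.02806512  0.01055253] 15.91405642567554
```

Now at about +5.5°. I'll continue slowly to the stop, overshooting the target a little while watching the moment.

```bash
python3 -m jog '0 0 0 0 0 0.02;0 0 0 0 0 0.04;0 0 0 0 0 0.055;0 0 0 0 0 0.055;0 0 0 0 0 0.055'; python3 -c "
from h import *
print(state()['torque'],state()['ee_rot'])"
python3 -m jog '0 0 0 0 0 0.01;0 0 0 0 0 0.02;0 0 0 0 0 0.02;0 0 0 0 0 0.02'; python3 -c "
from h import *
print(state()['torque'],state()['ee_rot'])"
```

```text
time_s: 6.92
ee_pos: [489.9, 234.5, 131.6]
ee_rot: [180.0, -0.3, 43.7]
force: [-1.5, 1.5, -0.8]
gripper_width: 15.8
[0.50651488 0.25527467 0.08691223] [179.96294527  -0.28154679  43.65949296]
time_s: 7.25
ee_pos: [489.9, 234.5, 131.6]
ee_rot: [180.0, -0.3, 41.9]
force: [-0.8, 1.8, -0.0]
gripper_width: 15.9
[0.35822527 0.18372596 0.47753767] [179.9670047   -0.288124    41.90447942]
```

The 0.48 N m moment means the stop is reached. I'll seat the lid gently, release, and lift.

```bash
python3 -m jog '0 0 0.002 0 0 0;0 0 0.003 0 0 0;0 0 0.003 0 0 0'
python3 -m jog '0 0 0 0 0 0;0 0 0 0 0 0;0 0 0 0 0 0;0 0 0 0 0 0;0 0 0 0 0 0;0 0 0 0 0 0' 0.2
python3 -m jog '0 0 -0.05 0 0 0;0 0 -0.12 0 0 0;0 0 -0.2 0 0 0;-0.1 0 -0.28 0 0 0;-0.2 0 -0.28 0 0 0;-0.3 0 -0.28 0 0 0;-0.4 0 -0.28 0 0 0;-0.4 0 -0.28 0 0 0;-0.4 0 -0.28 0 0 0'
python3 - <<'E'
from h import *
a=save("top","pics/t4.png")[195:285,165:255,::-1];b=save("side","pics/s4.png")[280:420,180:320,::-1]
cv2.imwrite("pics/c4.png",np.hstack([cv2.resize(a,(400,400),interpolation=2),cv2.resize(b,(400,400),interpolation=2)]))
for n in("top","side"):
  for q in("jar_green","bottle"): print(n,q,[np.round(d["location"]) for d in tip_of(q,n)][:1])
E
```

```text
time_s: 7.5
ee_pos: [490.0, 234.6, 131.2]
ee_rot: [179.9, -0.3, 41.9]
force: [-2.7, 1.9, 6.0]
gripper_width: 15.9
time_s: 8.0
ee_pos: [490.1, 234.4, 131.1]
ee_rot: [179.9, -0.3, 41.9]
force: [0.1, 0.3, -0.3]
gripper_width: 52.6
time_s: 8.75
ee_pos: [334.8, 97.1, 269.8]
ee_rot: [180.0, -0.1, 41.8]
force: [-0.4, 0.2, -0.2]
gripper_width: 54.8
top jar_green [array([424., 248.])]
top bottle [array([348., 220.])]
side jar_green [array([390., 218.])]
side bottle [array([318., 253.])]
```

View pics/c4.png

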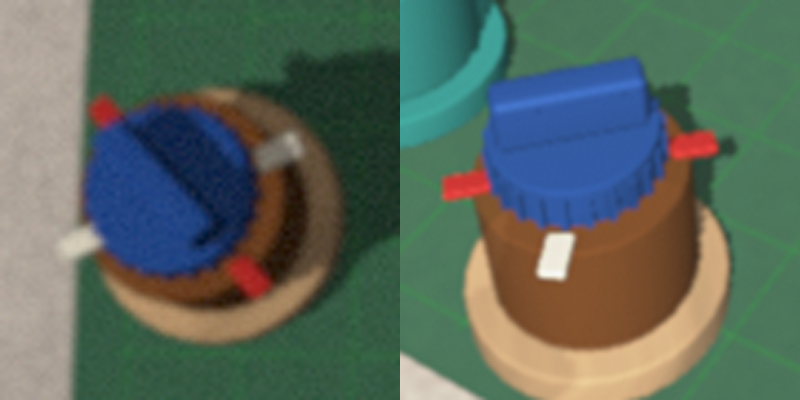

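The wing now points along the red tabs, and the lid sits lower and level. A numeric check before handing in:

```bash
python3 - <<'E'
from h import *
S=lambda u,v:(180+(u-400)*.35,280+v*.35)
def ang(p,q,z):
  d=at_z("side",q,z)-at_z("side",p,z);return np.degrees(np.arctan2(d[1],d[0]))%180
print("wing front edge",ang(S(493,107),S(643,78),126),"back edge",ang(S(490,87),S(640,60),126),"red",ang(S(466,185),S(695,145),80))
for h in (83,93):
  a=np.radians(43.5);u=np.array([np.cos(a),np.sin(a)]);v=np.array([-u[1],u[0]])
  P=[[*(np.array([488.5,235])+sx*29*u+sy*8*v),h+43] for sx in(1,-1) for sy in(1,-1)]
  p=proj("side",P);print(h,[(round((x-180)/.35+400),round((y-280)/.35)) for x,y in p])
print(state()["force"].round(1))
E
```

```text
wing front edge 45.480863976606656 back edge 44.613593385669304 red 43.286345321000965
83 [(489, 109), (486, 79), (648, 82), (641, 53)]
93 [(485, 89), (482, 59), (646, 62), (639, 33)]
[-0.7 -0.2  0.1]
```

```bash
python3 -c "
from workcell import *
print(job_done())"
```

```text
the job is handed in; nothing more can be done
None
```

The large blue lid is home on the jar in the wooden holder, and I handed the job in at about 9 s on the robot's clock. I gripped its wing and turned it anticlockwise to about 74° from the red tabs. There it dropped 10 mm into the thread. I then turned it clockwise until it met the stop (0.48 N m), pressed it down gently with about 6 N, let go and moved clear.

- **Lid height:** in the last side picture the wing lies where it should with the lid at jar z 83 mm. It looks level.
- **Wing direction:** I measured the wing at about 45° and the red tabs at about 43°. That 1–2° gap is within what I can read from the pixels. The gripper had closed to 41.9° against the stop, so I take the lid to be fully home.
- **Bystanders:** the green-lidded jar and the bottle were found within about 2 pixels of where they started, which is detector noise.
- **Forces:** the most I read was about 11 N, and it was near zero after the release.

No check failed.

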